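Latch the bobbin case: tray in, drop bar over the keeper into its notch

TASK

Shut and latch the bobbin case: lift the steel latch bar by its knob over the front step of the keeper so that it rests on the keeper's top, then slide the tray in, feeling for the notch, until the bar drops fully into it. Do not force it: the bar must never press or shove the keeper with more than about 25 N. Leave the other sewing things where they are, and let go at the end.

Things in the scene. Friction and masses are not known exactly. Their poses are not given: they have to be found in the camera images.
- case: Fixed black plastic bobbin case, 200 long (x) x 120 wide (y) x 60 high, flat top. Origin: centre of its underside, on the table. Its +x runs from its open front (x = -100, robot side) to its back; z up. Its grey tray with bobbins pulls out of the front along -x; a steel latch bar pivoted on the tray's front panel lies along +x over the case's top.
- tray (a joint): How far the tray is out of the case, m: 0 fully in, 0.095 the limit. It slides along the case's x against about 2.5 N of friction and stays where left; it carries the latch bar's pivot. Latched, it reads 0.004 to 0.020 (2 mm play), depending on where the keeper block is clamped.
- tray_face (a point): Centre of the outer (robot-side) face of the tray's upright front panel, 120 wide, 12 thick, from 3 to 59 above the table; the point is 31 up. Push here along the case's +x to slide the tray in. In the case's frame: x = -112 minus the tray's opening, y = 0. Two pivot cheeks stand on the panel's top, up to 91 above the table.
- latch_bar: Steel gravity latch bar, 12 wide x 8 thick, 0.1 kg. Origin: its pivot (axis along the case's y), 82 above the table, 6 behind the tray's outer face. Its x runs along the bar to the free end. It swings up freely (to 0.6 rad), falls by its own weight, stops when level. A tooth 10 long (x) x 12 wide hangs below it at x = 125, its foot 17 below the bar's centre line (65 above the table when level).
- bar_knob (a point): Centre of the maple cross knob on the bar's free end: cylinder 16 in diameter, 26 long, axis along the case's y, on an 8 thick stem, right above the tooth (bar frame x = 125, z = 30). 112 above the table with the bar level, about 122 with the tooth standing on the keeper block. Bar level, its x in the case's frame is 19 minus the tray's opening.
- keeper: Keeper: plate 110x34x2 on the case's top (origin under its centre, case x = 7, y = 0) carrying a steel block 70 long (x), 24 wide, top 75 above the table. Front to back: 26 flat, a notch 14 wide and 13 deep, 30 flat; square steps. The block is clamped with its notch up to 8 either way in x from the origin: this pose does not tell where, find it by feel or eye.
- thread_spool: Bystander: wooden thread spool, 26 in diameter, 34 high, standing on the case's top near its back left; origin at its foot.
- gauge_bar: Bystander: chrome sewing gauge bar, 150 x 22 x 4, flat on the table to the right of the case; origin under its centre.
- darning_egg: Bystander: maple darning egg, 58 in diameter, 66 high, standing on its flat to the left of the case; origin at its foot.
- button_box: Bystander: frosted plastic button box with clip-on lid, 116 x 175 x 55, far left; origin under its centre.
- bead_bowl: Bystander: glass bead bowl, 110 across, 45 high, far right; origin under its centre.
- pin_jar: Bystander: small glass jar with steel cap, 48 in diameter, 60 high, far right; origin under its centre.
- tape_tin: Bystander: flat steel tin, 64 in diameter, 22 high, near right; origin under its centre.
Not all that is in view belongs to the job. Of the things like the case, leave any that is red; of the rest the smaller one is meant.

How it is judged (in metres and radians):
On the way:
1. the bar has been lifted over the keeper's front step, its tooth over the keeper block's top (z of bar_knob in the frame of case above 0.1185 m and value of joint tray below 0.05 m), for 0.1 s.
At the end, for the whole second after the job is handed in: The latch bar lies level in the keeper's notch (knob centre within 2.5 mm of 112 mm above the case's underside, the tray 1 to 24 mm out, which only the notch allows), all at rest and let go (z of bar_knob in the frame of case below 0.1145 m and value of joint tray between 0.001 and 0.024 m and velocity of joint tray between -0.005 and 0.005 m/s and linear speed of latch_bar below 0.01 m/s); the robot touches nothing.
It fails at once if the latch bar pressed or shoved the keeper with more than 25 N (contact force between latch_bar and keeper above 25 N).
It fails at once if a bystander was moved by more than 20 mm (distance of any of thread_spool, gauge_bar, darning_egg, button_box, bead_bowl, pin_jar, tape_tin from where it was at the start of the episode above 0.02 m).
It also fails if it takes over 51 s, if anything falls off the work surface, if the arm or the gripper's body presses on something with over 40 N, if the wrist force passes 120 N, or if a joint passes its speed limit or range.

ROBOT

A 7-joint arm with a two-finger parallel gripper is mounted at the origin on the work surface. World frame = base frame: x ahead of the robot, y to its left, z up, the work surface at z = 0. Lengths are in m, angles in degrees, forces in N, time in s.
With the tool pointing down it reaches from about 0.425 to 0.875 m from the base axis. Payload 4.7 kg.
Tool frame: the origin (TCP) lies at the very end of the fingers, on their centre line; the grasp point (between the pads) lies 19 mm behind it; x points along the fingers, z is the direction in which the jaws open and shut, and the axes are right-handed (so a half turn about x gives the same grasp; the last joint's range is limited). The gripper opens to 87 mm and grips with 3 to 60 N. Pads are 19 mm wide; open, the fingers measure 117 mm over their backs; the gripper's body (75 mm by 190 mm) begins 51 mm behind the grasp point.
Start: joints at [-65.483, 18.392, -4.016, 83.108, 1.295, 78.541, -3.26], TCP at [0.261, 0.595, 0.223] pointing down, gripper open.
Joint ranges: [-163.93, 163.93], [-17.29, 119.83], [-79.2, 71.16], [3.27, 140.29], [-89.18, 269.18], [5.43, 117.66], [-154.24, 154.24]. Speed limits (degrees/s): [147.25, 147.25, 180, 180, 180, 180, 180].

INTERFACE

Orientations are given as [roll, pitch, yaw] about the fixed x, y, z axes, in that order (R = Rz(yaw) Ry(pitch) Rx(roll)).
In Python, from plant import * gives the robot as it stands.
- The arm moves only by the tool move_arm, never from a script. Its argument "increments" is a list that holds one entry, the list of rows, each a list of 5 numbers: the opening, from -1 (shut) to 1 (fully open), then the shift along the tool's x, y, z in units of 50 mm (1.0 is 50 mm), then the turn about the tool's x in units of 6 degrees (1.0 is 6 degrees). A call has 1 to 20 rows; each row shifts and turns the commanded pose from where the row before left it, along the tool's axes as they then stand; what a row does not reach is not made up. A row lasts 1/10 s, in which the tool goes at most 50 mm and 8.59 degrees, less where a joint would pass 70% of its speed; a pose out of reach is approached as far as the arm can. A call is refused whole if a number of a shift passes 1 or a number of a turn 1, either way. A call with a gripper value outside its range is refused whole. The fingers move at their own pace and stop on an object; "force" is the grip in N (left out, the last holds). Time passes only in rows, so rows that do not move let the fingers close. It gives the time, the measured TCP pose, the force and the opening at its end, in the units of the state.
- observe(): the state, without advancing time (a new reading comes with each control period).
- get_image(name): name is "scene" or "top" or "wrist"; returns (picture, depth): 480x640x3 uint8, red, green, blue; 480x640 float32, m along the optical axis (not along the pixel's ray), 0 where there is no reading.
- calibration(name): a dict with "intrinsics" (3x3 intrinsics, pixels), "k1" (the pictures are not rectified: a ray, as slopes to the right and down, at radius r is drawn at 1 + k1 r^2 times it, then the intrinsics apply), "cam_to_world" (4x4, takes a point from camera to world coordinates). Camera axes: x right, y down, z forward; pixel columns grow to the right and rows downward; lengths in m; the calibration is good to about 2 mm. A picture is of the moment at which its call begins: read the wrist's pose just before it. calibration takes no time and is no camera call; for the wrist camera it gives the pose at the moment of the call.
- finish_job(): hands the job in, once; it reports no verdict.
The state is a dict: "t": time; "joints": joint angles; "dq": joint speeds; "effort": joint torques, N m; "position": TCP position; "tcp_rot": TCP orientation; "wrist_force": force on the tool from outside, world axes, zero at the start; "moment": the same for the moment, N m; "finger_gap": opening from 0.0 (shut) to 1.0 (fully open).
Only numpy, scipy, OpenCV 4.12 (cv2) and the standard library are available. Lean on these libraries where they do the work, as an engineer would, in place of code of your own. Each camera call takes 0.05 s, during which the arm holds its last target.

## Working session

There is one attempt and no reset: what is moved stays moved. The work goes in short steps, Python scripts to look and compute and a tool call to move; the robot and the scene stay as the last step left them, time stands still between calls to the robot, and variables do not carry over. Pictures are saved under pics/ and viewed, and the job is handed in when it is done.

Besides the shell and the picture viewer there is one more tool, called after "Emit:" as name(argument=value, ...) on one line, values as JSON. move_arm: Moves the arm, as the interface text tells. Its arguments: {"type":"object","properties":{"increments":{"type":"array"},"force":{"type":"number"}},"required":["increments"]}

```bash
ls; mkdir -p pics
python3 - <<'E'
from plant import *
import cv2,numpy as np
s=observe();print(s)
for n in ["scene","top"]:
    im,d=get_image(n);cv2.imwrite(f"pics/{n}0.png",im[...,::-1]);np.savez(f"{n}0.npz",im=im,d=d);c=calibration(n);print(c)
E
```

```text
pics
{'t': 0.0, 'joints': array([-65.48140748,  18.43980692,  -4.01670273,  83.17428871,
         1.2943549 ,  78.53956975,  -3.25895189]), 'dq': array([-0.03528512, -0.03244173, -0.11239175,  0.02233826,  0.05818907,
        0.04280697, -0.04498747]), 'effort': array([ 1.72195028e-04, -4.91299224e+01, -4.04132176e-01, -3.12523448e+01,
       -6.39791088e-02,  4.38865414e-02,  1.67108765e-04]), 'position': array([0.2611901 , 0.5946214 , 0.22145856]), 'tcp_rot': array([-177.54600962,   89.89144497, -111.25283526]), 'wrist_force': array([-0.09209448,  0.21239389, -0.10538456]), 'moment': array([-0.00678796, -0.04220675, -0.00136859]), 'finger_gap': 1.0005292199295726}
{'intrinsics': array([[603.71809184,   0.        , 310.63528761],
       [  0.        , 603.71809184, 237.81391347],
       [  0.        ,   0.        ,   1.        ]]), 'k1': -0.0745815415752349, 'cam_to_world': array([[ 0.85427963,  0.34393092, -0.38976639,  1.03673169],
       [ 0.51972317, -0.55113373,  0.65279356, -0.82817539],
       [ 0.00970248, -0.76023887, -0.64957119,  0.91654882],
       [ 0.        ,  0.        ,  0.        ,  1.        ]])}
{'intrinsics': array([[475.13044191,   0.        , 318.38621819],
       [  0.        , 475.13044191, 233.13350392],
       [  0.        ,   0.        ,   1.        ]]), 'k1': -0.09575039498700388, 'cam_to_world': array([[-0.00265397, -0.98620661,  0.1654977 ,  0.37196991],
       [-0.9999952 ,  0.00235262, -0.00201691,  0.00302801],
       [ 0.00159973, -0.16550225, -0.98620811,  1.1078601 ],
       [ 0.        ,  0.        ,  0.        ,  1.        ]])}
```

View pics/scene0.png

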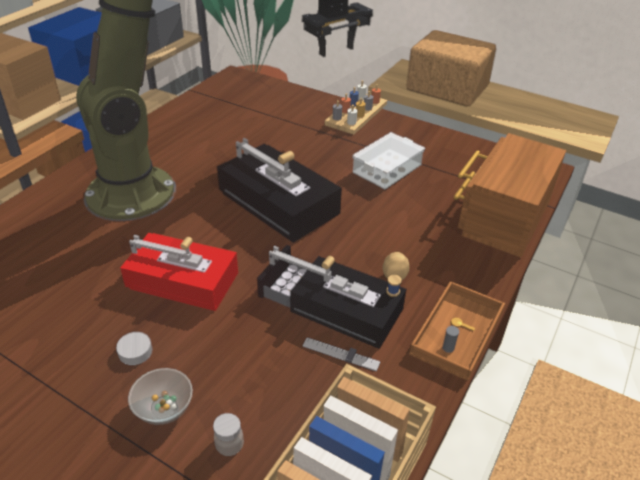

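View pics/top0.png

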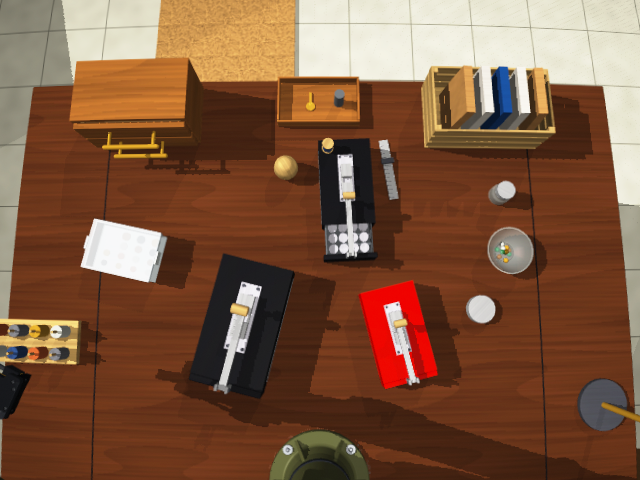

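Candidates in the top picture are the large black case (243,320), the red case (400,335, excluded) and the smaller black case with its tray out (347,200). I choose the last one: it is the smaller of the two that aren't red, and the spool, egg and gauge stand around it.

```bash
cat > h.py <<'E'
import numpy as np, cv2
from plant import *
def pts(name,d,c,stride=1):
    K=c["intrinsics"];v,u=np.mgrid[0:480,0:640]
    x=cv2.undistortPoints(np.stack([u,v],-1).reshape(-1,1,2).astype(np.float64),K,np.array([c["k1"],0,0,0,0.]))[:,0]
    P=np.c_[x,np.ones(len(x))]*d.reshape(-1,1)
    M=c["cam_to_world"];return (P@M[:3,:3].T+M[:3,3]).reshape(480,640,3)
def proj(p,c):
    M=np.linalg.inv(c["cam_to_world"]);q=np.atleast_2d(p)@M[:3,:3].T+M[:3,3]
    x=q[:,:2]/q[:,2:];r=(x**2).sum(1,keepdims=True);x=x*(1+c["k1"]*r)
    return x*c["intrinsics"][0,0]+c["intrinsics"][:2,2]
E
python3 - <<'E'
from h import *
for n,b in [("top",(300,120,420,280)),("scene",(245,230,420,350))]:
    z=np.load(n+"0.npz");im=z["im"];P=pts(n,z["d"],calibration(n));np.save(n+"P.npy",P)
    a,b0,c,d=b;cr=im[b0:d,a:c,::-1];cv2.imwrite(f"pics/crop_{n}.png",cv2.resize(cr,None,fx=3.7 if n=="top" else 4.5,fy=3.7 if n=="top" else 4.5,interpolation=cv2.INTER_CUBIC))
    Q=P[b0:d,a:c].reshape(-1,3);C=im[b0:d,a:c].reshape(-1,3).astype(int)
    m=(abs(Q[:,2]-.06)<.006)&(C.max(1)<70)
    T=Q[m];print(n,m.sum(),T.mean(0),cv2.minAreaRect((T[:,:2]*1000).astype(np.float32)))
    # knob: high points maple
    m=(Q[:,2]>.085)&(C[:,0]-C[:,2]>50)&(C[:,0]>130);print("knobish",m.sum());
    for q,cc in list(zip(Q[m],C[m]))[::6]:print(q.round(4),cc)
E
```

```text
top 3641 [ 0.65367367 -0.06483462  0.059843  ] ((630.3985595703125, -64.73207092285156), (280.64837646484375, 120.93783569335938), 2.565887451171875)
knobish 188
[ 0.7585 -0.0145  0.095 ] [196 144  78]
[ 0.7564 -0.0122  0.0944] [225 178  98]
[ 0.7554 -0.0256  0.097 ] [233 195 110]
[ 0.7538 -0.0189  0.095 ] [227 186 105]
[ 0.7517 -0.01    0.0943] [242 211 122]
[ 0.7514 -0.0234  0.0951] [234 195 112]
[ 0.7483 -0.0099  0.0971] [241 208 122]
[ 0.7501 -0.0235  0.0921] [237 200 115]
[ 0.7463 -0.0099  0.0961] [238 201 115]
[ 0.7461 -0.0233  0.0966] [241 209 121]
[ 0.745  -0.0099  0.0933] [232 192 109]
[ 0.745  -0.0234  0.0933] [242 210 124]
[ 0.743  -0.0122  0.0922] [226 183 106]
[ 0.7427 -0.0256  0.093 ] [240 208 121]
[ 0.7395 -0.0144  0.0952] [231 191 108]
[ 0.7394 -0.0278  0.0954] [241 209 121]
[ 0.7365 -0.021   0.097 ] [241 208 121]
[ 0.7359 -0.0189  0.0922] [237 203 115]
[ 0.6269 -0.0584  0.12  ] [228 194 127]
[ 0.6273 -0.0713  0.1186] [226 184 103]
[ 0.625  -0.0584  0.119 ] [241 210 122]
[ 0.6245 -0.0711  0.1208] [239 204 118]
[ 0.6223 -0.0583  0.1209] [239 206 119]
[ 0.6223 -0.0711  
[... 1163 characters left out ...]
.0962] [195 161 113]
[ 0.7391 -0.0176  0.0961] [212 174 122]
[ 0.7488 -0.0104  0.0951] [204 168 117]
[ 0.7404 -0.0203  0.0963] [218 183 128]
[ 0.7496 -0.012   0.0941] [219 183 128]
[ 0.7388 -0.0208  0.0931] [224 189 132]
[ 0.7489 -0.0149  0.0935] [213 176 123]
[ 0.7401 -0.029   0.0979] [225 191 134]
[ 0.7484 -0.0184  0.0934] [211 173 121]
[ 0.7377 -0.0276  0.0928] [218 182 128]
[ 0.7479 -0.022   0.0934] [217 180 127]
[ 0.7387 -0.0349  0.0967] [146 120  86]
[ 0.7482 -0.0276  0.0955] [223 189 132]
[ 0.7577 -0.0201  0.0941] [192 157 110]
[ 0.7485 -0.0276  0.0929] [224 189 133]
[ 0.7588 -0.0225  0.0941] [166 136  96]
[ 0.7506 -0.027   0.0908] [216 179 126]
[ 0.7488 -0.0324  0.0917] [163 135  97]
```

View pics/crop_top.png

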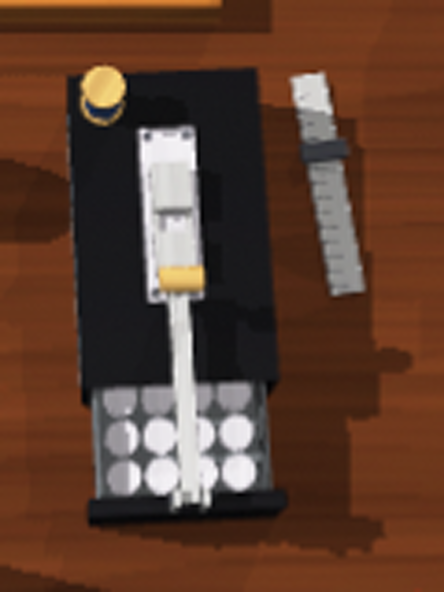

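View pics/crop_scene.png

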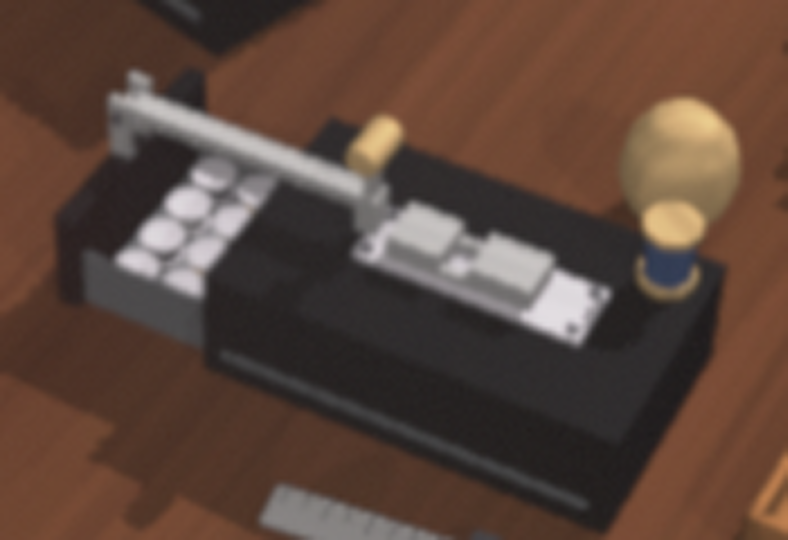

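```bash
cat >> h.py <<'E'
from scipy.spatial.transform import Rotation as R
def delta(target,yaw=None):
    s=observe();M=R.from_euler("xyz",s["tcp_rot"],degrees=True).as_matrix()
    d=M.T@(np.array(target)-s["position"]);print("t",s["t"],"pos",s["position"].round(4),"units",(d/.05).round(3));
    if yaw is not None:
        a=np.radians(yaw);y=np.array([-np.sin(a),np.cos(a),0])  # want tool z || +-y
        for sg in(1,-1):
            w=M.T@(sg*y);print("turn about x deg",np.degrees(np.arctan2(-w[1],w[2])).round(2))
    print("M\n",M.round(3));return d
E
python3 - <<'E'
from h import *
P=np.load("topP.npy");print("big case max z",P[255:400,180:300,2].max(), P[120:280,270:420,2].max())
im=np.load("top0.npz")["im"].astype(int)
# case top: fit, excluding panel (x>0.6), per-row y edges
Q=P[120:280,300:420].reshape(-1,3);C=im[120:280,300:420].reshape(-1,3)
m=(abs(Q[:,2]-.06)<.005)&(C.max(1)<80)&(Q[:,0]>.575);T=Q[m]
L=[];Rr=[]
for x in np.arange(.59,.755,.006):
    k=abs(T[:,0]-x)<.004
    if k.sum()>5:L.append((x,T[k,1].max()));Rr.append((x,T[k,1].min()))
for e in(L,Rr):
    e=np.array(e);p=np.polyfit(e[:,0],e[:,1],1);print("slope deg",np.degrees(np.arctan(p[0])),np.polyval(p,.67))
print("back",T[:,0].max())
for r in range(150,265,2): print(r,[(P[r,c].round(3).tolist(),) for c in (347,)], im[r,347])
delta([.62,-.065,.25],2.5)
E
```

```text
big case max z 1.1078601049560985 1.1078601049560985
slope deg 2.5444983040138247 -0.0034650618893818826
slope deg 2.4508960486714835 -0.12209742536659933
back 0.7730316894110533
150 [([0.743, -0.066, 0.06],)] [16 16 17]
152 [([0.737, -0.066, 0.063],)] [16 16 17]
154 [([0.733, -0.066, 0.061],)] [83 81 85]
156 [([0.728, -0.066, 0.061],)] [207 203 210]
158 [([0.724, -0.066, 0.059],)] [242 239 242]
160 [([0.717, -0.065, 0.063],)] [242 239 242]
162 [([0.713, -0.065, 0.062],)] [240 238 241]
164 [([0.704, -0.064, 0.076],)] [217 215 213]
166 [([0.699, -0.064, 0.075],)] [217 215 213]
168 [([0.694, -0.064, 0.076],)] [215 212 211]
170 [([0.691, -0.064, 0.072],)] [212 213 210]
172 [([0.684, -0.064, 0.077],)] [213 212 210]
174 [([0.68, -0.064, 0.078],)] [214 212 210]
176 [([0.676, -0.064, 0.074],)] [134 131 131]
178 [([0.675, -0.065, 0.062],)] [155 152 157]
180 [([0.67, -0.065, 0.062],)] [234 230 235]
182 [([0.665, -0.065, 0.063],)] [223 220 222]
184 [([0.657, -0.064, 0.074],)] [214 213 212]
186 [([0.653, -0.064, 0.074],)] [214 213 211]
188 [([0.648, -0.064, 0.074],)] [216 215 212]
190 [([0.643,
[... 1205 characters left out ...]
,)] [100 102 103]
244 [([0.531, -0.066, 0.006],)] [141 143 147]
246 [([0.525, -0.066, 0.016],)] [234 231 235]
248 [([0.519, -0.065, 0.022],)] [238 235 238]
250 [([0.514, -0.065, 0.024],)] [228 225 229]
252 [([0.501, -0.061, 0.089],)] [183 181 181]
254 [([0.497, -0.061, 0.089],)] [213 212 211]
256 [([0.493, -0.061, 0.089],)] [177 177 174]
258 [([0.491, -0.062, 0.063],)] [46 47 46]
260 [([0.49, -0.064, 0.031],)] [14 10 10]
262 [([0.49, -0.066, -0.003],)] [60 30 15]
264 [([0.485, -0.066, -0.001],)] [60 29 16]
t 0.1 pos [0.2612 0.5947 0.2216] units [ -0.551 -11.874  -9.196]
turn about x deg -26.21
turn about x deg 153.79
M
 [[-0.001 -0.916  0.402]
 [-0.002  0.402  0.916]
 [-1.    -0.    -0.002]]
```

Emit:
move_arm(increments=[[[1, -0.25, 0, 0, -1], [1, -0.25, 0, 0, -1], [1, -0.25, 0, 0, -1], [1, -0.25, 0, 0, -1], [1, 0, 0, 0, -0.37], [1, 0, 0, 0, 0]]])

```text
t: 0.7
position: [0.2614, 0.5951, 0.2725]
tcp_rot: [123.8, 90.0, -143.7]
wrist_force: [0.7, 0.8, -0.3]
finger_gap: 0.998
```

Run:
```python
from h import *
delta([.60,-.065,.27],2.5)
```

```text
t 0.7 pos [0.2614 0.5951 0.2725] units [  0.05   -6.187 -13.486]
turn about x deg 0.01
turn about x deg -179.99
M
 [[-0.    -0.999 -0.044]
 [-0.    -0.044  0.999]
 [-1.     0.    -0.   ]]
```

Emit:
move_arm(increments=[[[1, 0, -0.412, -0.899, 0], [1, 0, -0.412, -0.899, 0], [1, 0, -0.412, -0.899, 0], [1, 0, -0.412, -0.899, 0], [1, 0, -0.412, -0.899, 0], [1, 0, -0.412, -0.899, 0], [1, 0, -0.412, -0.899, 0], [1, 0, -0.412, -0.899, 0], [1, 0, -0.412, -0.899, 0], [1, 0, -0.412, -0.899, 0], [1, 0, -0.412, -0.899, 0], [1, 0, -0.412, -0.899, 0], [1, 0, -0.412, -0.899, 0], [1, 0, -0.412, -0.899, 0], [1, 0, -0.412, -0.899, 0], [1, 0, 0, 0, 0], [1, 0, 0, 0, 0]]])

```text
t: 2.4
position: [0.5993, -0.0663, 0.2715]
tcp_rot: [95.6, 89.9, -172.1]
wrist_force: [0.8, 0.7, -0.0]
finger_gap: 0.999
```

Run:
```python
from h import *
delta([.6215,-.065,.27],2.5)
c=calibration("wrist");im,d=get_image("wrist");cv2.imwrite("pics/w1.png",im[...,::-1]);P=pts("wrist",d,c);np.savez("w1.npz",im=im,d=d,P=P)
print(proj([[.6215,-.065,.112],[.67,-.063,.075]],c))
```

```text
t 2.4 pos [ 0.5993 -0.0663  0.2715] units [ 0.028 -0.445  0.009]
turn about x deg -0.23
turn about x deg 179.77
M
 [[-0.002 -0.999 -0.04 ]
 [-0.    -0.04   0.999]
 [-1.     0.002 -0.   ]]
[[315.49445791 246.34798318]
 [315.46203401 281.05288047]]
```

View pics/w1.png

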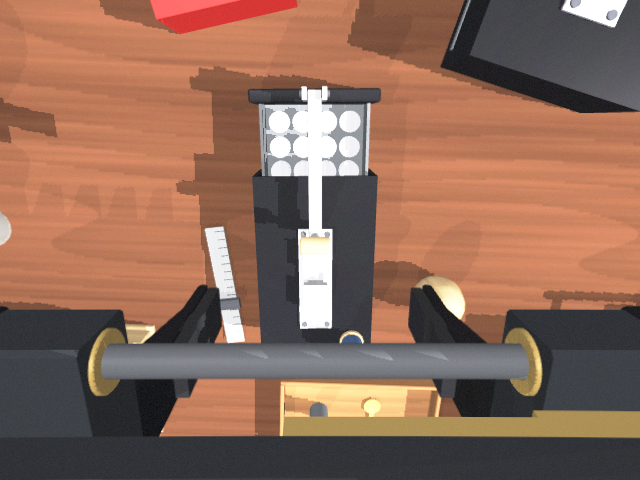

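The wrist picture shows the chosen case: knob at about (316,246), keeper notch near (315,283), pivot at (314,92). The bar is aligned with the tool. Next I measure these.

Run:
```python
from h import *
z=np.load("w1.npz");im=z["im"].astype(int);P=z["P"]
cv2.imwrite("pics/w1c.png",cv2.resize(z["im"][220:340,270:370,::-1],None,fx=5,fy=5,interpolation=cv2.INTER_CUBIC))
for r in range(84,106,2): print(r,P[r,330].round(4),P[r,270].round(4))
for r in range(226,332): print(r,P[r,309].round(4),im[r,309],P[r,322].round(4),im[r,322])
m=(P[...,2]>.1)&(im[...,0]-im[...,2]>40)&(P[...,2]<.13);m[:225]=0;m[262:]=0
print(P[m].min(0),P[m].max(0),P[m].mean(0), P[m][:,0][P[m][:,2]>.117].mean())
```

```text
84 [ 0.4811 -0.0554 -0.0006] [ 0.4837 -0.1173  0.0005]
86 [ 4.831e-01 -5.530e-02 -4.000e-04] [ 4.856e-01 -1.173e-01  1.000e-04]
88 [ 0.4849 -0.0551 -0.0012] [ 0.4874 -0.1175 -0.0014]
90 [ 0.4909 -0.0571  0.0583] [ 0.493  -0.111   0.0579]
92 [ 0.4925 -0.057   0.0585] [ 0.4947 -0.1109  0.0588]
94 [ 0.4943 -0.057   0.0595] [ 0.4963 -0.1111  0.0571]
96 [ 0.4959 -0.0568  0.0575] [ 0.4981 -0.1109  0.0585]
98 [ 0.4976 -0.0568  0.0592] [ 0.4998 -0.1108  0.0597]
100 [ 0.4993 -0.0567  0.0587] [ 0.5015 -0.1107  0.0603]
102 [ 0.5009 -0.0565  0.0561] [ 0.5031 -0.1111  0.0566]
104 [ 0.5009 -0.0547  0.0089] [ 0.5036 -0.1153  0.0179]
226 [ 0.6107 -0.0714  0.0854] [254 254 254] [ 0.6169 -0.0586  0.0606] [71 70 75]
227 [ 0.6115 -0.0714  0.086 ] [254 254 254] [ 0.6183 -0.0585  0.0591] [71 72 77]
228 [ 0.6127 -0.0713  0.085 ] [254 254 254] [ 0.6189 -0.0585  0.0607] [ 98  98 104]
229 [ 0.6138 -0.0713  0.0844] [254 254 254] [ 0.6197 -0.0585  0.0615] [254 254 255]
230 [ 0.6145 -0.0713  0.0856] [252 252 253] [ 0.6208 -0.0585  0.0615] [255 255 255]
231 [ 0.616  -0.0712  0.0837] [251 252 252] [ 0.6217 -0.0584
[... 7838 characters left out ...]
5 [ 0.727  -0.0676  0.0616] [255 254 255] [ 0.7268 -0.0537  0.0609] [254 254 254]
326 [ 0.7284 -0.0676  0.0613] [252 252 253] [ 0.7277 -0.0536  0.0615] [250 250 252]
327 [ 0.7294 -0.0675  0.0616] [252 252 253] [ 0.7291 -0.0536  0.0612] [231 230 236]
328 [ 0.7318 -0.0675  0.0595] [148 148 156] [ 0.7314 -0.0534  0.0593] [114 113 119]
329 [ 0.7332 -0.0674  0.0592] [46 45 54] [ 0.733  -0.0533  0.0585] [48 46 51]
330 [ 0.7348 -0.0674  0.0585] [45 46 55] [ 0.7339 -0.0533  0.0591] [45 48 51]
331 [ 0.7355 -0.0673  0.0594] [47 46 53] [ 0.7345 -0.0533  0.0601] [41 43 48]
[ 0.61199698 -0.0785828   0.11228482] [ 0.6263797  -0.05372362  0.11970679] [ 0.6143176  -0.06688236  0.11555362] 0.6163263672186726
```

View pics/w1c.png

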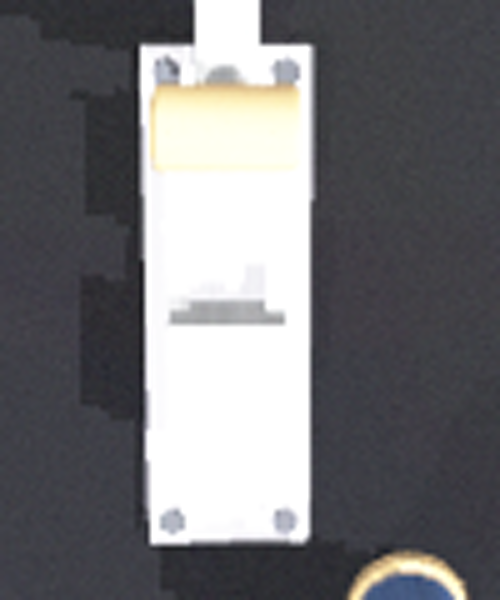

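Emit:
move_arm(increments=[[[0.2, 0.5, -0.21, 0, -0.04], [0.2, 0.9, -0.215, -0.013, 0], [0.2, 0.9, 0, 0, 0], [0.2, 0.7, 0, 0, 0], [0.2, 0.4, 0, 0, 0], [0.2, 0.17, 0, 0, 0], [0.2, 0, 0, 0, 0], [0.2, 0, 0, 0, 0]]])

```text
t: 3.25
position: [0.6218, -0.0637, 0.0955]
tcp_rot: [-80.7, 89.9, 12.1]
wrist_force: [0.6, 0.7, 0.9]
finger_gap: 0.6
```

Run:
```python
from h import *
delta([.6204,-.0661,.093],2.5)
c=calibration("wrist");im,d=get_image("wrist");cv2.imwrite("pics/w2.png",im[...,::-1]);P=pts("wrist",d,c)
m=(P[...,2]>.112)&(P[...,2]<.125)&(im[...,0].astype(int)-im[...,2]>30);m&=(abs(P[...,0]-.62)<.03)&(abs(P[...,1]+.066)<.03)
print(m.sum(),P[m].min(0),P[m].max(0));print(observe()["wrist_force"],observe()["finger_gap"])
```

```text
t 3.25 pos [ 0.6218 -0.0637  0.0955] units [ 0.05   0.03  -0.047]
turn about x deg 0.32
turn about x deg -179.68
M
 [[ 0.002 -0.999 -0.049]
 [ 0.    -0.049  0.999]
 [-1.    -0.002  0.   ]]
2204 [ 0.61163727 -0.078822    0.11201014] [ 0.62800153 -0.05278959  0.12083494]
[ 0.67945553 -0.82133539  0.30114812] 0.5996731719523924
```

View pics/w2.png

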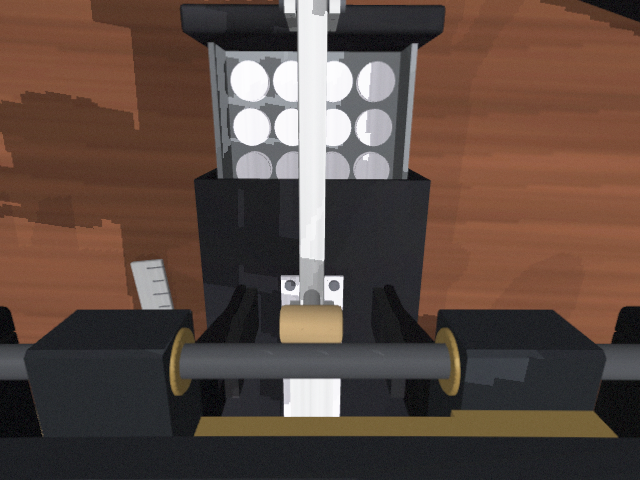

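Emit:
move_arm(increments=[[[0.0, 0.05, 0.04, -0.045, 0.05], [-0.2, 0, 0, 0, 0], [-1, 0, 0, 0, 0], [-1, 0, 0, 0, 0], [-1, 0, 0, 0, 0], [-1, 0, 0, 0, 0], [-1, 0, 0, 0, 0]]], force=10)

```text
t: 4.0
position: [0.6191, -0.0655, 0.0918]
tcp_rot: [-4.9, 89.9, 87.6]
wrist_force: [-1.3, 4.5, 2.5]
finger_gap: 0.3
```

Emit:
move_arm(increments=[[[-1, -0.07, 0.018, 0, 0], [-1, -0.07, 0.02, 0, 0], [-1, -0.07, 0.02, 0, 0], [-1, -0.09, 0.024, 0, 0], [-1, 0, 0, 0, 0], [-1, 0, 0, 0, 0]]])

```text
t: 4.6
position: [0.6149, -0.0657, 0.1064]
tcp_rot: [1.3, 89.9, 93.8]
wrist_force: [-0.2, 5.1, 0.0]
finger_gap: 0.291
```

Run:
```python
from h import *
s=observe();print(s["position"],s["wrist_force"])
c=calibration("scene");im,d=get_image("scene");cv2.imwrite("pics/s2.png",cv2.resize(im[200:350,220:420,::-1],None,fx=4,fy=4,interpolation=cv2.INTER_CUBIC))
```

```text
[ 0.61485698 -0.06572519  0.10644258] [-2.45879586e-01  5.07243659e+00  2.92543706e-04]
```

View pics/s2.png

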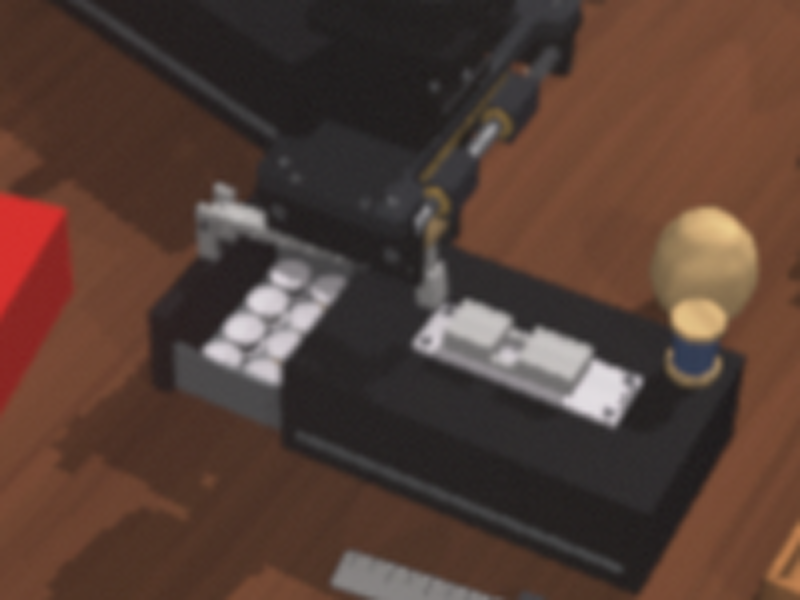

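Emit:
move_arm(increments=[[[-1, 0, -0.06, 0, 0], [-1, 0, -0.1, 0, 0], [-1, 0, -0.1, 0, 0], [-1, 0, -0.1, 0, 0], [-1, 0, -0.1, 0, 0], [-1, 0, -0.1, 0, 0], [-1, 0, -0.1, 0, 0], [-1, 0, 0, 0, 0], [-1, 0, 0, 0, 0], [-1, 0, 0, 0, 0]]])

```text
t: 5.65
position: [0.6468, -0.0643, 0.1057]
tcp_rot: [58.2, 89.8, 150.7]
wrist_force: [-0.5, 5.4, -1.6]
finger_gap: 0.295
```

Run:
```python
from h import *
s=observe();print(s["position"],s["wrist_force"],s["finger_gap"])
c=calibration("wrist");im,d=get_image("wrist");cv2.imwrite("pics/w3.png",im[...,::-1]);P=pts("wrist",d,c)
for r in range(0,60,4):print(r,P[r,230].round(4),P[r,380].round(4))
m=(P[...,2]>.12)&(P[...,2]<.14)&(im[...,0].astype(int)-im[...,2]>30)&(abs(P[...,0]-.65)<.03)&(abs(P[...,1]+.066)<.03)
print(m.sum(),P[m].min(0),P[m].max(0))
```

```text
[ 0.64679819 -0.06427163  0.10567824] [-0.49069723  5.42383464 -1.55356231] 0.2946802175902054
0 [ 0.4977 -0.122  -0.001 ] [ 4.94e-01 -3.18e-02  3.00e-04]
4 [ 5.000e-01 -1.218e-01 -1.000e-04] [ 4.961e-01 -3.160e-02  1.000e-04]
8 [ 5.021e-01 -1.219e-01 -4.000e-04] [ 4.981e-01 -3.130e-02 -3.000e-04]
12 [ 5.042e-01 -1.220e-01 -2.000e-04] [ 5.003e-01 -3.120e-02  1.000e-04]
16 [ 5.064e-01 -1.220e-01 -3.000e-04] [ 5.025e-01 -3.100e-02  3.000e-04]
20 [ 0.5086 -0.122   0.    ] [ 5.046e-01 -3.080e-02  1.000e-04]
24 [ 5.107e-01 -1.221e-01 -1.000e-04] [ 5.067e-01 -3.050e-02 -1.000e-04]
28 [ 0.5239 -0.1105  0.0579] [ 0.5208 -0.0386  0.0581]
32 [ 0.5257 -0.1105  0.0583] [ 0.5224 -0.0384  0.0576]
36 [ 0.5275 -0.1104  0.0588] [ 0.5243 -0.0384  0.0587]
40 [ 0.5292 -0.1105  0.0587] [ 0.526  -0.0382  0.0587]
44 [ 0.5308 -0.1107  0.0581] [ 0.5277 -0.038   0.0587]
48 [ 0.5328 -0.1105  0.0594] [ 0.5295 -0.0379  0.0586]
52 [ 0.5343 -0.1109  0.0575] [ 0.5311 -0.0376  0.0578]
56 [ 0.535  -0.1125  0.0494] [ 0.5316 -0.0362  0.0494]
1780 [ 0.63913537 -0.07762865  0.12193468] [ 0.64872342 -0.05174224  0.13432185]
```

View pics/w3.png

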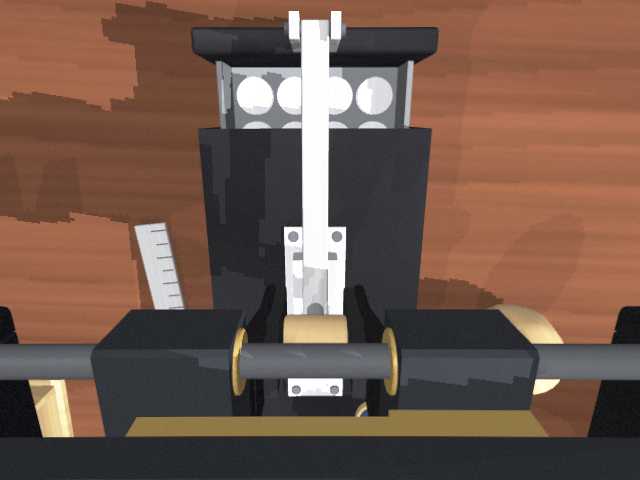

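Emit:
move_arm(increments=[[[-1, 0.04, -0.01, 0, 0], [-1, 0.03, -0.01, 0, 0], [-1, 0, 0, 0, 0], [-0.2, 0, 0, 0, 0], [0.0, 0, 0, 0, 0], [0.0, 0, 0, 0, 0], [0.0, 0, 0, 0, 0]]])

```text
t: 6.4
position: [0.6491, -0.067, 0.1034]
tcp_rot: [-146.8, 89.9, -54.5]
wrist_force: [0.7, 0.2, -0.1]
finger_gap: 0.486
```

Run:
```python
from h import *
s=observe();print(s["position"],s["wrist_force"],s["finger_gap"])
c=calibration("wrist");im,d=get_image("wrist");cv2.imwrite("pics/w4.png",im[...,::-1]);P=pts("wrist",d,c)
m=(P[...,2]>.115)&(P[...,2]<.14)&(im[...,0].astype(int)-im[...,2]>30)&(abs(P[...,0]-.65)<.03)&(abs(P[...,1]+.066)<.03)
print(m.sum(),P[m].min(0),P[m].max(0))
c=calibration("scene");im,d=get_image("scene");cv2.imwrite("pics/s3.png",cv2.resize(im[200:350,220:420,::-1],None,fx=4,fy=4,interpolation=cv2.INTER_CUBIC))
```

```text
[ 0.64908025 -0.067019    0.10341953] [ 0.70057203  0.21488509 -0.08003367] 0.4862299376749638
1997 [ 0.64020814 -0.07755282  0.11741636] [ 0.6518296  -0.05146544  0.13097221]
```

View pics/s3.png

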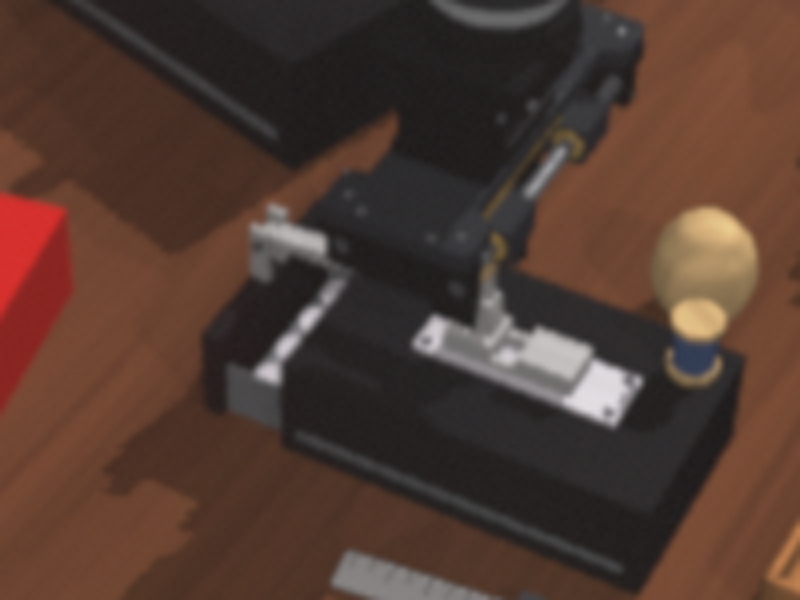

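Run:
```python
from h import *
P=np.load("topP.npy").reshape(-1,3)
def mx(a,b,c,d):
    m=(P[:,0]>a)&(P[:,0]<b)&(P[:,1]>c)&(P[:,1]<d)&(P[:,2]<.5);q=P[m];i=q[:,2].argmax();print(q[i].round(3), np.percentile(q[:,2],99.5).round(3))
mx(.40,.485,-.2,.06);mx(.43,.485,-.18,.04);mx(.35,.55,.03,.1)
delta([.486,-.0712,.19],2.5)
```

```text
[0.455 0.058 0.08 ] 0.064
[ 0.436 -0.176  0.064] 0.059
[0.378 0.096 0.085] 0.083
t 6.5 pos [ 0.649  -0.0664  0.1033] units [-1.736  3.261  0.041]
turn about x deg -0.09
turn about x deg 179.91
M
 [[ 0.001 -0.999 -0.042]
 [-0.001 -0.042  0.999]
 [-1.    -0.001 -0.001]]
```

Clear all round. Next: up, back, and down in front of the panel with the fingers shut.

Emit:
move_arm(increments=[[[0, -0.3, 0, 0, 0], [0, -0.6, 0, 0, 0], [0, -0.84, 0, 0, 0], [-1, 0, 0.5, 0.04, 0], [-1, 0, 0.9, 0, 0], [-1, 0, 0.9, 0, 0], [-1, 0, 0.7, 0, 0], [-1, 0, 0.26, 0, 0], [-1, 0, 0, 0, 0], [-1, 0, 0, 0, 0]]])

```text
t: 7.5
position: [0.487, -0.0706, 0.1914]
tcp_rot: [-82.6, 89.8, 9.8]
wrist_force: [0.3, -0.3, -0.2]
finger_gap: 0.015
```

Run:
```python
from h import *
delta([.486,-.0712,.04],2.5)
c=calibration("wrist");im,d=get_image("wrist");cv2.imwrite("pics/w5.png",im[...,::-1]);P=pts("wrist",d,c)
c=calibration("scene");im,d=get_image("scene");cv2.imwrite("pics/s4.png",cv2.resize(im[200:350,220:420,::-1],None,fx=4,fy=4,interpolation=cv2.INTER_CUBIC));P=pts("scene",d,c)
m=(P[...,2]>.105)&(P[...,2]<.14)&(im[...,0].astype(int)-im[...,2]>30)&(abs(P[...,0]-.65)<.03)&(abs(P[...,1]+.066)<.03)
print(m.sum(),P[m].min(0),P[m].max(0))
```

```text
t 7.5 pos [ 0.487  -0.0706  0.1914] units [ 3.027  0.028 -0.011]
turn about x deg -0.05
turn about x deg 179.95
M
 [[ 0.003 -0.999 -0.043]
 [ 0.    -0.043  0.999]
 [-1.    -0.003  0.   ]]
109 [ 0.64309691 -0.08027134  0.11930624] [ 0.65845936 -0.05059313  0.13273251]
```

View pics/s4.png

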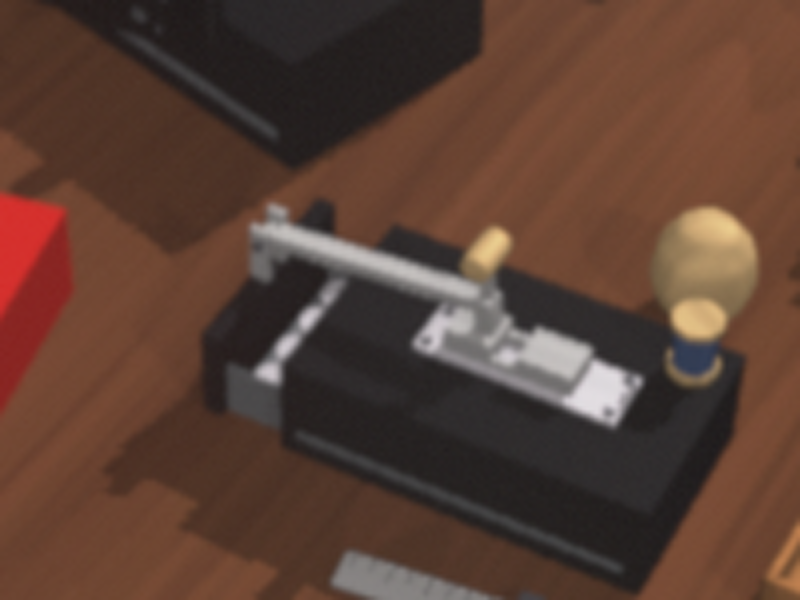

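View pics/w5.png

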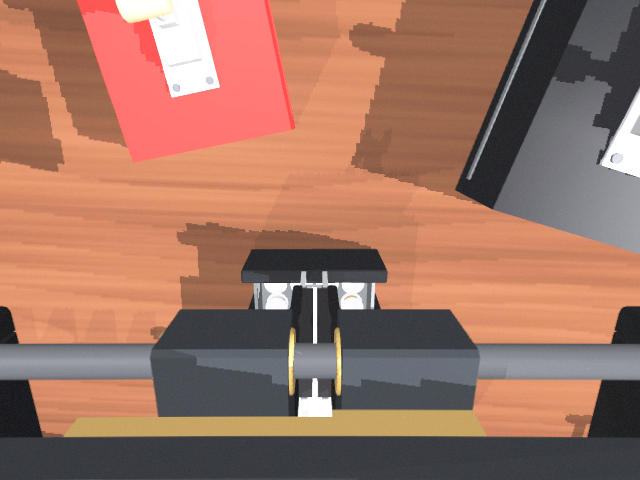

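The bar's tooth now stands on the keeper's front flat, about (490,320) in the crop. Now I go down in front of the panel.

Emit:
move_arm(increments=[[[-1, 0.6, 0.02, 0, 0], [-1, 0.9, 0, 0, 0], [-1, 0.8, 0, 0, 0], [-1, 0.5, 0, 0, 0], [-1, 0.2, 0, 0, 0], [-1, 0, 0, 0, 0], [-1, 0, -0.2, 0, 0], [-1, 0, 0, 0, 0], [-1, 0, 0, 0, 0]]])

```text
t: 8.5
position: [0.4966, -0.0702, 0.0414]
tcp_rot: [-91.8, 89.8, 0.7]
wrist_force: [0.3, -0.4, -0.1]
finger_gap: 0.007
```

Run:
```python
from h import *
s=observe();print(s["position"],s["wrist_force"])
c=calibration("wrist");im,d=get_image("wrist");cv2.imwrite("pics/w6.png",im[...,::-1])
```

```text
[ 0.49657057 -0.07024437  0.04142636] [ 0.25762114 -0.43553434 -0.06741821]
```

View pics/w6.png

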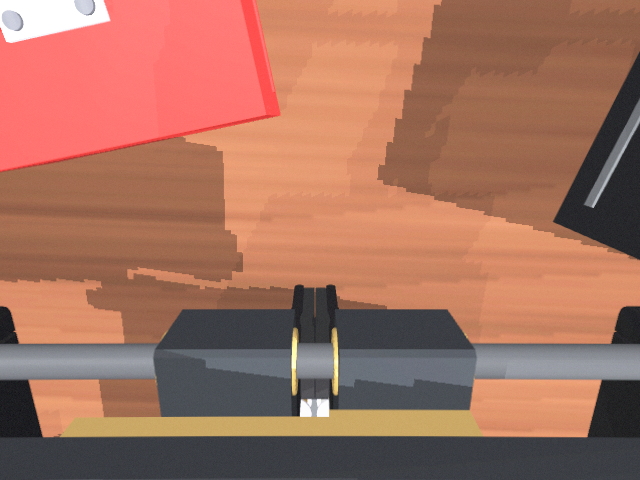

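Emit:
move_arm(increments=[[[-1, 0, -0.06, 0, 0], [-1, 0, -0.06, 0, 0], [-1, 0, -0.06, 0, 0], [-1, 0, -0.04, 0, 0], [-1, 0, 0, 0, 0]]])

```text
t: 9.05
position: [0.5063, -0.0698, 0.0401]
tcp_rot: [-126.5, 90.0, -34.0]
wrist_force: [-0.2, 0.4, 0.7]
finger_gap: 0.008
```

Emit:
move_arm(increments=[[[-1, 0, -0.03, 0, 0], [-1, 0, -0.03, 0, 0], [-1, 0, 0, 0, 0]]])

```text
t: 9.35
position: [0.5091, -0.0696, 0.0401]
tcp_rot: [-91.3, 90.0, 1.1]
wrist_force: [-0.2, -0.3, -0.2]
finger_gap: 0.002
```

Emit:
move_arm(increments=[[[-1, 0, -0.03, 0, 0], [-1, 0, -0.03, 0, 0], [-1, 0, 0, 0, 0]]])

```text
t: 9.65
position: [0.5114, -0.0695, 0.0399]
tcp_rot: [79.8, 89.9, 172.2]
wrist_force: [-2.3, -0.7, 1.8]
finger_gap: 0.007
```

Emit:
move_arm(increments=[[[-1, 0, -0.03, 0, 0], [-1, 0, -0.03, 0, 0], [-1, 0, -0.03, 0, 0], [-1, 0, -0.03, 0, 0], [-1, 0, -0.03, 0, 0], [-1, 0, -0.03, 0, 0], [-1, 0, 0, 0, 0]]])

```text
t: 10.35
position: [0.5211, -0.0691, 0.0399]
tcp_rot: [-119.4, 90.0, -27.0]
wrist_force: [-1.6, -0.0, -0.3]
finger_gap: 0.003
```

```bash
cat > k.py <<'E'
from h import *
import sys
s=observe();print(s["t"],s["position"].round(4),s["wrist_force"].round(2))
c=calibration("scene");im,d=get_image("scene");cv2.imwrite(f"pics/{sys.argv[1]}.png",cv2.resize(im[200:350,220:420,::-1],None,fx=4,fy=4,interpolation=cv2.INTER_CUBIC));P=pts("scene",d,c)
m=(P[...,2]>.1)&(P[...,2]<.14)&(im[...,0].astype(int)-im[...,2]>30)&(abs(P[...,0]-.66)<.03)&(abs(P[...,1]+.066)<.03)
v,u=np.nonzero(m);print(m.sum(),"knob px",u.mean(),v.mean(),"z90",np.percentile(P[m][:,2],90),"xmed",np.median(P[m][:,0]))
E
python3 k.py s5
```

```text
10.35 [ 0.5211 -0.0691  0.0399] [-1.58 -0.05 -0.35]
109 knob px 345.60550458715596 264.9449541284404 z90 0.13189263788374092 xmed 0.6622632646018001
```

View pics/s5.png

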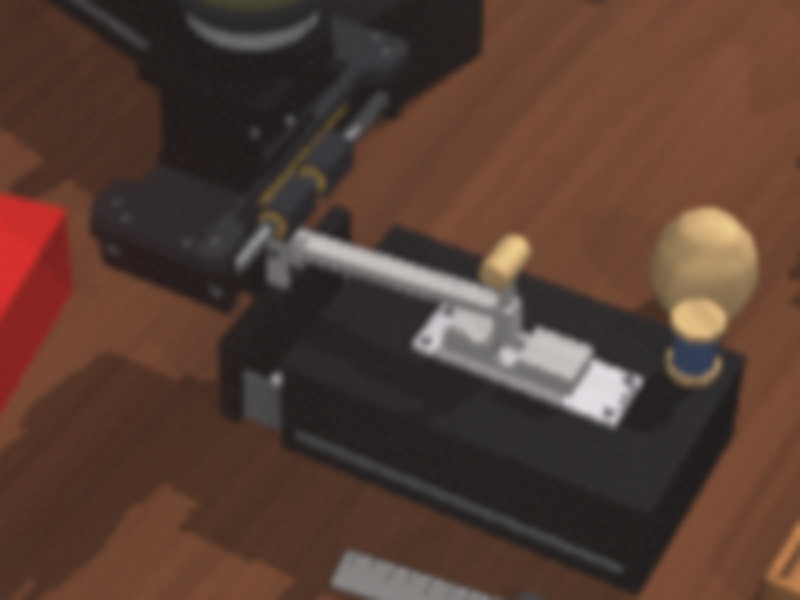

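Emit:
move_arm(increments=[[[-1, 0, -0.02, 0, 0], [-1, 0, -0.02, 0, 0], [-1, 0, 0, 0, 0], [-1, 0, 0, 0, 0]]])

```text
t: 10.8
position: [0.5229, -0.069, 0.0399]
tcp_rot: [-64.7, 90.0, 27.7]
wrist_force: [-2.7, 0.4, -0.8]
finger_gap: 0.009
```

```bash
python3 k.py s6
```

```text
10.8 [ 0.5229 -0.069   0.0399] [-2.65  0.42 -0.85]
109 knob px 346.4954128440367 265.2201834862385 z90 0.13160875456622925 xmed 0.6639835880080216
```

Emit:
move_arm(increments=[[[-1, 0, -0.02, 0, 0], [-1, 0, 0, 0, 0], [-1, 0, 0, 0, 0]]])

```text
t: 11.15
position: [0.5243, -0.0689, 0.0402]
tcp_rot: [-89.6, 90.0, 2.9]
wrist_force: [-1.4, -0.3, -1.9]
finger_gap: 0.004
```

```bash
python3 k.py s7
```

```text
11.15 [ 0.5243 -0.0689  0.0402] [-1.42 -0.32 -1.89]
109 knob px 348.1559633027523 269.79816513761466 z90 0.12110821006214911 xmed 0.6677841619851341
```

The bar has dropped: the knob fell about 4.5 px and its top went from 131 mm to 121 mm. No hard contact was felt. I back off and check.

Emit:
move_arm(increments=[[[-1, 0, 0.1, 0, 0], [-1, 0, 0.4, 0, 0], [-1, -0.3, 0.3, 0, 0], [-1, -0.8, 0, 0, 0], [-1, -0.9, 0, 0, 0], [-1, -0.9, 0, 0, 0], [-1, 0, -0.6, 0, 0], [-1, 0, -0.6, 0, 0], [-1, 0, 0, 0, 0], [-1, 0, 0, 0, 0]]])

```text
t: 12.2
position: [0.5439, -0.0683, 0.185]
tcp_rot: [179.9, 90.0, -87.7]
wrist_force: [0.1, 0.0, -0.3]
finger_gap: 0.005
```

```bash
python3 k.py s8
python3 - <<'E'
from h import *
c=calibration("wrist");im,d=get_image("wrist");cv2.imwrite("pics/w8.png",im[...,::-1])
c=calibration("top");im,d=get_image("top");P=pts("top",d,c);P0=np.load("topP.npy");i0=np.load("top0.npz")["im"]
m=(P[...,2]>.1)&(P[...,2]<.14)&(abs(P[...,0]-.66)<.03)&(abs(P[...,1]+.066)<.03)&(im[...,0].astype(int)-im[...,2]>30)
print("top knob",m.sum(),np.percentile(P[m],[5,50,95],axis=0).round(4))
for n,b in dict(spool=(315,135,340,155),gauge=(376,135,402,205),egg=(270,150,302,185)).items():
    a,e,f,g=b;print(n,cv2.phaseCorrelate(cv2.cvtColor(i0[e:g,a:f],6+1).astype(np.float32),cv2.cvtColor(im[e:g,a:f],7).astype(np.float32)))
E
```

```text
12.2 [ 0.5439 -0.0683  0.185 ] [ 0.08  0.04 -0.35]
108 knob px 348.212962962963 269.77777777777777 z90 0.12154452318846815 xmed 0.6678986104635394Traceback (most recent call last):
  File "<stdin>", line 5, in <module>
    return _quantile_unchecked(
        a, q, axis, out, overwrite_input, method, keepdims, weights)
    return _ureduce(a,
                    func=_quantile_ureduce_func,
    ...<5 lines>...
                    overwrite_input=overwrite_input,
                    method=method)
    r = func(a, **kwargs)
    result = _quantile(arr,
                       quantiles=q,
    ...<2 lines>...
                       out=out,
                       weights=wgt)
    slices_having_nans = np.isnan(arr[-1, ...])
                                  ~~~^^^^^^^^^
IndexError: index -1 is out of bounds for axis 0 with size 0
```

View pics/s8.png

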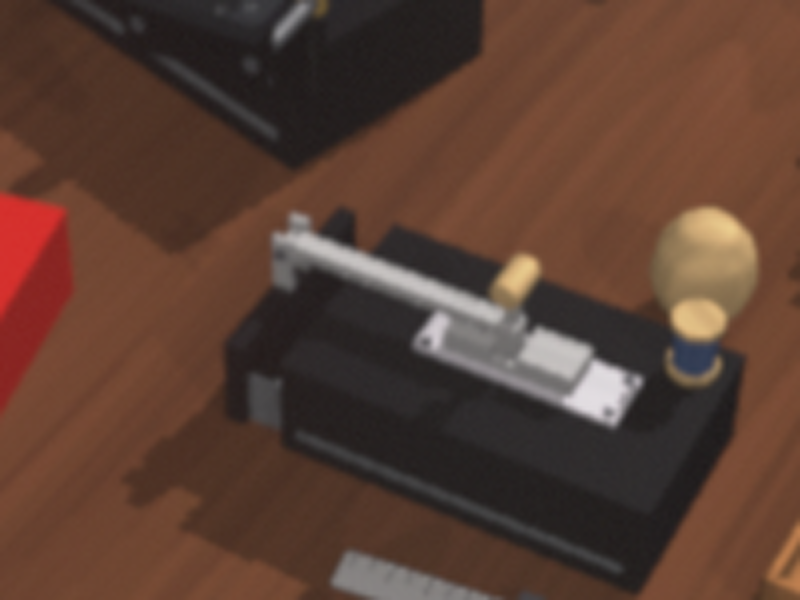

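The bar is down in the notch at about (512,325), but I estimate the tooth at the front end of its play. I'll nudge the tray about 1.5 mm to centre it.

Emit:
move_arm(increments=[[[-1, 0, 0.6, 0, 0], [-1, 0, 0.7, 0, 0], [-1, 0.8, 0, 0, 0], [-1, 0.9, 0, 0, 0], [-1, 0.9, 0, 0, 0], [-1, 0.3, 0, 0, 0], [-1, 0, -0.3, 0, 0], [-1, 0, -0.3, 0, 0], [-1, 0, -0.12, 0, 0], [-1, 0, 0, 0, 0], [-1, 0, 0, 0, 0]]])

```text
t: 13.45
position: [0.5142, -0.0695, 0.0401]
tcp_rot: [52.4, 90.0, 144.9]
wrist_force: [-0.3, -0.5, -0.1]
finger_gap: 0.01
```

Emit:
move_arm(increments=[[[-1, 0, -0.05, 0, 0], [-1, 0, -0.05, 0, 0], [-1, 0, -0.05, 0, 0], [-1, 0, -0.04, 0, 0], [-1, 0, -0.02, 0, 0], [-1, 0, 0, 0, 0], [-1, 0, 0, 0, 0]]])

```text
t: 14.15
position: [0.5249, -0.0689, 0.0399]
tcp_rot: [77.2, 89.9, 169.7]
wrist_force: [-1.4, 0.3, 1.6]
finger_gap: 0.006
```

Emit:
move_arm(increments=[[[-1, 0, -0.015, 0, 0], [-1, 0, -0.01, 0, 0], [-1, 0, 0, 0, 0], [-1, 0, 0, 0, 0]]])

```text
t: 14.55
position: [0.5265, -0.0688, 0.0399]
tcp_rot: [79.5, 90.0, 171.9]
wrist_force: [-2.9, -0.8, 0.1]
finger_gap: 0.007
```

The force stayed at friction level (about 3 N). Retract and make the final check.

Emit:
move_arm(increments=[[[-1, 0, 0.1, 0, 0], [-1, 0, 0.4, 0, 0], [-1, -0.3, 0.5, 0, 0], [-1, -0.8, 0, 0, 0], [-1, -0.9, 0, 0, 0], [-1, -0.9, 0, 0, 0], [-1, -0.9, 0, 0, 0], [-1, 0, 0, 0, 0], [-1, 0, 0, 0, 0], [-1, 0, 0, 0, 0]]])

```text
t: 15.55
position: [0.4761, -0.0709, 0.2289]
tcp_rot: [80.7, 89.9, 173.1]
wrist_force: [-0.2, 0.2, -0.3]
finger_gap: 0.005
```

```bash
python3 k.py s9
python3 - <<'E'
from h import *
c=calibration("scene");im,d=get_image("scene");P=pts("scene",d,c);i0=np.load("scene0.npz")["im"]
cv2.imwrite("pics/s9full.png",im[...,::-1])
for n,b in dict(spool=(380,270,408,302),gauge=(298,335,385,372),egg=(378,245,415,285),tin=(110,325,160,370),bowl=(120,365,200,430),jar=(208,408,250,460),box=(345,130,430,190)).items():
    a,e,f,g=b;print(n,"mean absdiff",np.abs(im[e:g,a:f].astype(int)-i0[e:g,a:f]).mean().round(2))
E
```

```text
15.55 [ 0.4761 -0.0709  0.2289] [-0.25  0.22 -0.32]
108 knob px 349.31481481481484 270.0925925925926 z90 0.12147790156216032 xmed 0.6701961732821227
spool mean absdiff 0.67
gauge mean absdiff 0.94
egg mean absdiff 0.58
tin mean absdiff 18.05
bowl mean absdiff 3.32
jar mean absdiff 0.57
box mean absdiff 0.5
```

View pics/s9.png

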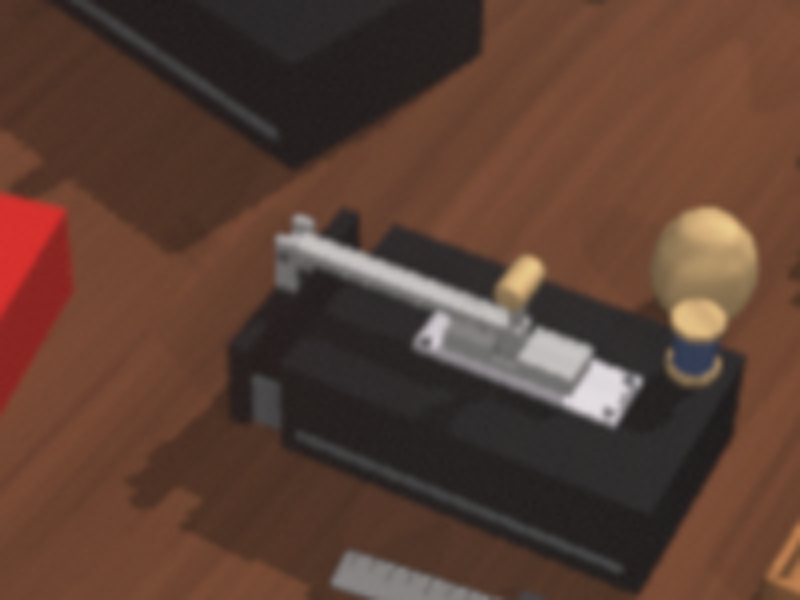

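View pics/s9full.png

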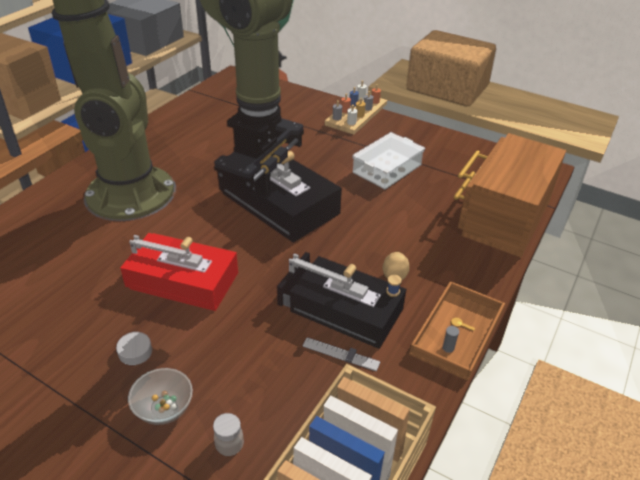

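The tin is still at (134,348), with only the arm's shadow on it. All the other bystanders are unmoved and the gripper touches nothing, so I hand the job in.

```bash
python3 -c "
from plant import *
print(finish_job())"
```

```text
the job is handed in; nothing more can be done
None
```

The bobbin case is shut and latched, and the job was handed in at about 15.7 s. I chose the smaller black case. I gripped the knob, lifted it about 14 mm, drew the tray in about 31 mm and set the tooth on the keeper's front flat. Then I let go and pushed the tray's panel with shut fingers until the bar dropped into the notch. A further nudge of about 2 mm moved the tooth towards the middle of its play.

**Bar:** in the last pictures the knob's top reads about 121 mm above the table (120 expected when level), and the bar lies in the notch.

**Forces:** the wrist force while pushing stayed at or below about 3 N. It was about zero after letting go, with the gripper standing clear.

**Tray:** just after the drop I estimated the opening at 23 to 25 mm, which disagreed with the stated maximum of about 22 mm latched. The nudge should leave it about 20 to 22 mm out. I did not measure the opening directly.

**Bystanders:** none moved, judging by comparing the scene pictures. The picture check flagged the tape tin, but that was the arm's shadow; the tin is still in its place. A second check with the top camera failed in its script and was not repeated.

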